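# Latch the retaining bar of a pan cradle in the cold room

## Task

Close the pan cradle for carrying: swing its open retaining bar across the front of the pan by the black knob and push the hook at its end onto the upright pin until the pin is fully home and the sprung latch flips shut behind it. Then draw the bar back against the pin with a light tug (some 5 N) to prove that the latch holds, let go, and leave the hook latched. Push and tug gently, never more than about 12 N on the pin, and leave the pan and the two jars beside the cradle where they are.

Things in the scene. Friction and masses are not known exactly. Their poses are not given: they have to be found in the camera images.
- cradle: Steel pan cradle fixed on the counter, base plate 255 x 230 x 6 mm. Origin: on the counter, midway between hinge and keeper slot. z up; x points from the front (the bar's side) into the pan; y from the pin to the hinge. Hinge axis (34 mm round post, 51 mm tall) at y = +90 mm, pin at y = -90 mm, both near x = 0. The pan, top 68 mm above the counter, stands from x = +30 mm on.
- keeper: Steel block 70 x 42 x 38 mm on the cradle's base, top 44 mm above the counter; axes as the cradle, origin at the centre of its underside. Carries an upright steel pin, 20 mm diameter, top 78 mm above the counter. The pin is clamped in a slot along x, anywhere up to 10.5 mm either side of the middle; where is not measured, so the hook's way to home differs by up to 21 mm.
- slot_mid (a point): Point over the middle of the keeper's slot, at the hook's mid height (62 mm above the counter): where the pin would stand if clamped in mid slot.
- gate_bar: Retaining bar, steel, 16 mm high, 14 mm wide, its middle 62 mm above the counter, with a hook as its free end. Origin on the hinge axis at mid height; it runs along its own -y; the hook's mouth opens along its own +x, the closing direction. Throat 26 mm wide; the longer, outer jaw reaches 46 mm past the seat, then flares outward.
- gate_pivot (a joint): Angle of the bar (rad): 0 = straight across the front of the cradle, with the seat over mid slot; grows as the bar is swung open towards the robot; travels -0.12 to 1.45. Slight friction, stays where it is left. Seen from above, closing turns it anticlockwise.
- knob_mid (a point): Middle of the bar's black upright round knob, 22 mm diameter, 40 mm tall (76 to 116 mm above the counter), standing on the bar 155 mm from the hinge axis; its middle 96 mm above the counter. The knob does not turn on the bar, but the bar may turn within a grip.
- hook_seat (a point): Centre of the pin when fully home in the hook: on the bar's mid line, 180 mm from the hinge axis, at the bar's mid height.
- latch (a joint): Sprung latch across the hook's mouth (rad): 0 = shut; grows as the pin pushes it inward, to 1.4; springs back. Opening it takes at most about 5 N at the pin. It flips shut in the last 2 to 3 mm before the pin meets the rigid bottom of the throat. Then the bar can be drawn back about 25 mm at the hook till the pin bears on the latch. Shut with the pin outside: seat 50 mm short of the pin.
- ninth_pan: Lidded steel pan 176 x 108 x 62 mm standing loose in the cradle behind the bar. Leave alone. Origin at the centre of its underside.
- pickle_jar: Amber glass jar with a brass lid, 62 mm diameter, 100 mm tall, standing on the counter at the pin's side of the cradle. Leave alone. Origin at the centre of its underside.
- cream_jar: White jar with a brass lid, 56 mm diameter, 85 mm tall, standing on the counter at the hinge's side of the cradle. Leave alone. Origin at the centre of its underside.

How it is judged:
By the outcome, as a careful person would: the job done as asked, in the order asked, and still so for the second after the job is handed in, with the robot touching nothing.
It also fails if it takes over 72 s, if anything falls off the work surface, if the arm or the gripper's body presses on something with over 40 N, if the wrist force passes 120 N, or if a joint passes its speed limit or range.

## Robot

A 6-joint arm with a two-finger parallel gripper is mounted at the origin on the work surface. World frame = base frame: x ahead of the robot, y to its left, z up, the work surface at z = 0. Lengths are in m, angles in rad, forces in N, time in s.
With the tool pointing down it reaches from about 0.375 to 0.9 m from the base axis. Payload 3.1 kg.
Tool frame: the origin (TCP) lies between the finger pads; the fingertips stand 22 mm ahead of it and the grasp point (between the pads) lies 3 mm ahead of it; z points along the fingers, y is the line along which they close (so a half turn about z gives the same grasp; the last joint's range is limited). The gripper opens to 87 mm and grips with 3 to 60 N. Pads are 19 mm wide; open, the fingers measure 117 mm over their backs; the gripper's body (75 mm by 190 mm) begins 51 mm behind the grasp point.
Start: joints at [0.93, 0.527, 1.433, -0, 1.181, -0.178], TCP at [0.278, 0.56, 0.245] pointing down, gripper open.
Joint ranges: [-3.08, 3.08], [-0.75, 2.2], [0.22, 2.44], [-1.43, 4.57], [0, 2.65], [-2.85, 2.85]. Speed limits (rad/s): [2.79, 2.79, 3.14, 3.14, 3.14, 3.14].

## Interface

Orientations are given as a unit quaternion [x, y, z, w].
In Python, from rig import get_obs, camera, get_calibration, hand_in, cut_out gives the robot as it stands.
- The arm moves only by the shell command python3 -m inch 'ROWS' [OPENING] [FORCE]. ROWS is JSON, one flat list of numbers, 6 for each row, row after row: the shift along the tool's x, y, z scaled (see below), then the turn, a rotation vector about the tool's x, y, z scaled (see below). A call has 1 to 20 rows; each row is the pose to reach, as a shift and turn from the pose commanded when the call began, along the tool's axes at that moment; what a row does not reach only later rows make up. The controller multiplies each number of a shift by 0.08 m and each number of a turn by 90 degrees. A row lasts 1/12 s, in which the tool goes at most 41.7 mm and 7.16 degrees, less where a joint would pass 70% of its speed; a pose out of reach is approached as far as the arm can. A call with a number of a shift or a turn outside -1 to 1 is refused whole. A call with a gripper value outside its range is refused whole. OPENING is the finger opening in mm, from 0 to 87, set as the call begins (- or left out, the last holds). The fingers move at their own pace and stop on an object; FORCE is the grip in N (left out, the last holds). Time passes only in rows, so rows that repeat a pose let the fingers close. It gives the time, the measured TCP pose, the force, the opening and the grip force at its end, in the units of the state.
- get_obs(): the state, without advancing time (a new reading comes with each control period).
- camera(name): name is "side" or "top"; returns the picture (420x560x3 uint8, red, green, blue); there is no depth.
- get_calibration(name): a dict with "vertical_fov" (degrees; the focal length in pixels is half the picture's height over the tangent of half this angle, whatever the lens; pixels are square), "cx", "cy" (the principal point, pixels), "D" ([k1, k2, p1, p2, k3] as OpenCV has them; the pictures are not rectified), "T" (4x4, takes a point from camera to world coordinates). Camera axes: x right, y down, z forward; pixel columns grow to the right and rows downward; lengths in m; the calibration is good to about 2 mm. A picture is of the moment at which its call begins. get_calibration takes no time and is no camera call.
- hand_in(): hands the job in; it is judged then, once.
Trained networks look in the newest picture that a camera, given by its name, has taken for a name from the list of things; names that differ only in an ending like _2 or _b are one class to them, and where a whole thing is asked for, a point or a joint stands for the part that bears it (a point fixed in the world has none). Each returns a list of dicts, best first, with "conf" (0 to 1); they miss things now and then, are a little off and sometimes report something else, mostly with a low value. They report only what shows in the picture. A call takes as long as a camera call.
- cut_out(camera, thing): "region" (420x560 bool, what is visible of it) and "bbox" ([left, top, right, bottom] in pixels, round what is visible of it).
The state is a dict: "time": time; "q": joint angles; "joint_velocities": joint speeds; "joint_torque": joint torques, N m; "position": TCP position; "tool_rot": TCP orientation; "ft_force": force on the tool from outside, world axes, zero at the start; "moment": the same for the moment, N m; "grip_width": finger opening in m; "grip_force": force on a finger pad.
Only numpy, scipy, OpenCV 4.12 (cv2) and the standard library are available. Lean on these libraries where they do the work, as an engineer would, in place of code of your own. Each camera call takes 0.05 s, during which the arm holds its last target. There are 200 camera calls.

## Working session

There is one attempt and no reset: what is moved stays moved. The work goes in short steps, Python scripts to look and compute and a shell command to move; the robot and the scene stay as the last step left them, time stands still between calls to the robot, and variables do not carry over. Pictures are saved under pics/ and viewed, at most 10 in all, crops included, and the job is handed in when it is done.

```bash
ls; mkdir -p pics
python3 - <<'E'
from rig import *
import cv2,numpy as np
o=get_obs();print({k:np.round(v,3).tolist() for k,v in o.items()})
for c in("side","top"):
    im=camera(c);cv2.imwrite(f"pics/{c}0.png",im[:,:,::-1])
    k=get_calibration(c);print(c,k["vertical_fov"],k["cx"],k["cy"],k["D"],np.round(k["T"],3).tolist())
    for t in("knob_mid","gate_bar","keeper","cradle","pickle_jar","cream_jar"):
        for r in cut_out(c,t)[:2]:
            ys,xs=np.nonzero(r["region"]);print(t,round(r["conf"],2),np.round(r["bbox"]).tolist(),xs.mean().round(1),ys.mean().round(1))
E
```

```text
pics
{'time': 0.0, 'q': [0.93, 0.528, 1.434, -0.0, 1.181, -0.179], 'joint_velocities': [0.002, 0.001, 0.001, 0.001, 0.0, 0.002], 'joint_torque': [-0.001, -44.004, -17.659, 0.063, 0.058, -0.0], 'position': [0.278, 0.559, 0.244], 'tool_rot': [0.229, 0.973, -0.001, -0.0], 'ft_force': [-0.828, -0.369, 0.071], 'moment': [-0.043, -0.04, 0.01], 'grip_force': 0.0, 'grip_width': 0.087}
side 48.091046431606344 280.7497681441882 209.36371432854668 [-0.00793868  0.          0.          0.          0.        ] [[0.989, -0.082, 0.123, 0.58], [-0.148, -0.6, 0.786, -0.764], [0.009, -0.796, -0.606, 0.702], [0.0, 0.0, 0.0, 1.0]]
knob_mid 0.7 [178.0, 200.0, 243.0, 259.0] 203.5 229.6
gate_bar 0.61 [174.0, 202.0, 242.0, 264.0] 204.0 229.2
keeper 0.77 [240.0, 244.0, 273.0, 279.0] 257.2 262.2
cradle 0.64 [177.0, 193.0, 364.0, 279.0] 268.7 243.6
cradle 0.32 [238.0, 243.0, 276.0, 279.0] 257.2 262.2
pickle_jar 0.77 [286.0, 260.0, 318.0, 311.0] 300.0 285.0
cream_jar 0.88 [248.0, 167.0, 270.0, 206.0] 259.2 185.3
top 51.761532649926814 288.0482476541676 214.35364234356973 [-0.07894539  0.          0.          0.          0.        ] [[-0.015, -0.987, 0.163, 0.54], [-0.999, 0.02, 0.033, 0.009], [-0.036, -0.162, -0.986, 0.938], [0.0, 0.0, 0.0, 1.0]]
knob_mid 0.95 [255.0, 242.0, 339.0, 319.0] 297.6 284.1
gate_bar 0.72 [250.0, 243.0, 343.0, 316.0] 297.1 283.0
keeper 0.73 [328.0, 218.0, 347.0, 254.0] 334.2 234.7
cradle 0.81 [233.0, 135.0, 346.0, 315.0] 291.6 213.6
pickle_jar 0.66 [364.0, 180.0, 397.0, 219.0] 379.6 198.6
cream_jar 0.64 [194.0, 207.0, 227.0, 234.0] 212.1 220.9
```

Run:
```python
import cv2
a=cv2.imread("pics/top0.png")[130:330,180:410];b=cv2.imread("pics/side0.png")[160:320,160:380]
cv2.imwrite("pics/ct.png",cv2.resize(a,None,fx=3,fy=3,interpolation=cv2.INTER_CUBIC));cv2.imwrite("pics/cs.png",cv2.resize(b,None,fx=3.5,fy=3.5,interpolation=cv2.INTER_CUBIC))
```

```text
(no output)
```

View pics/ct.png

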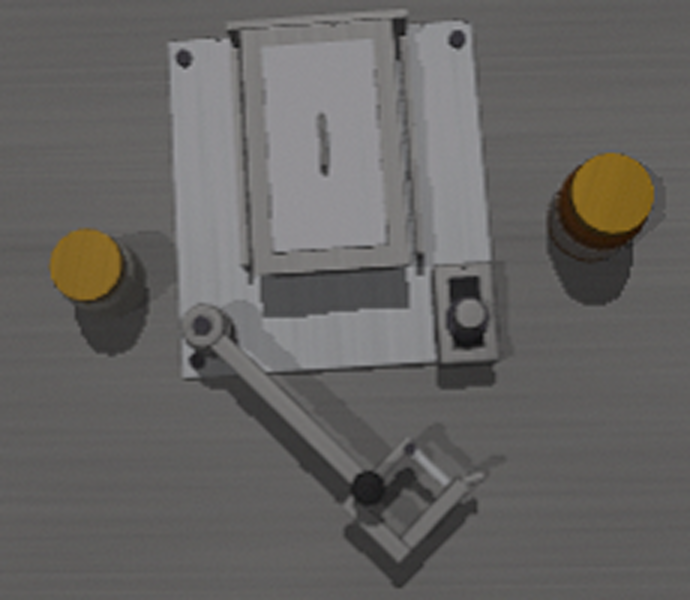

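View pics/cs.png

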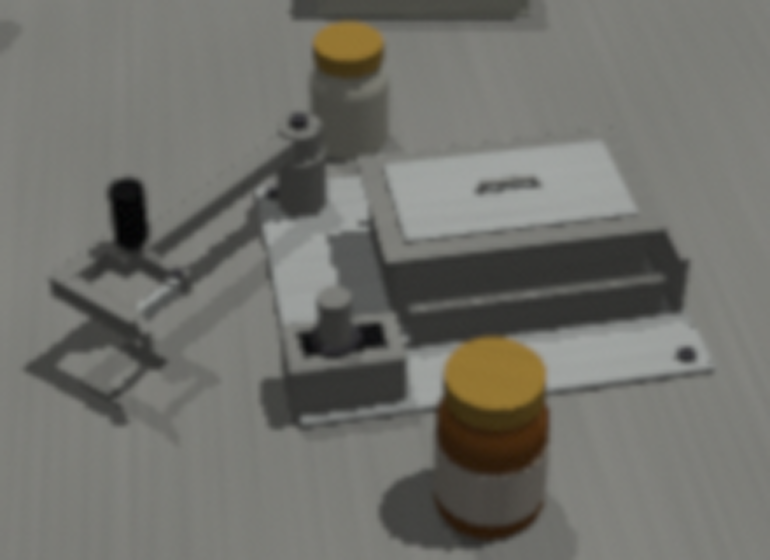

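The top view shows the hinge bolt at (247,238), the knob top at (303,292) and the pin top at (337,235). The side view shows the same three at (245,195), (196,213) and (256,245). The bar is open about 45°, the latch is shut, and the jars stand clear on both sides.

```bash
cat > h.py <<'E'
from rig import *
import numpy as np,cv2
def ray(c,p):
    k=get_calibration(c);f=210/np.tan(np.radians(k["vertical_fov"])/2)
    u=cv2.undistortPoints(np.array([[p]],float),np.array([[f,0,k["cx"]],[0,f,k["cy"]],[0,0,1]]),np.array(k["D"]))[0,0]
    T=np.array(k["T"]);d=T[:3,:3]@[*u,1];return T[:3,3],d/np.linalg.norm(d)
def tri(a,b):
    A=0;B=0;R=[ray("top",a),ray("side",b)]
    for o,d in R:
        P=np.eye(3)-np.outer(d,d);A=A+P;B=B+P@o
    x=np.linalg.solve(A,B);return x,[np.linalg.norm(np.cross(x-o,d)) for o,d in R][0]*2
def onz(c,p,z):
    o,d=ray(c,p);return o+d*(z-o[2])/d[2]
E
python3 - <<'E'
from h import *
t=lambda x,y:(180+x/3-.33,130+y/3-.33)
s=lambda x,y:(160+x/3.5-.36,160+y/3.5-.36)
P={}
for n,a,b in[("hinge",t(203,325),s(299,121)),("knobtop",t(369,486),s(127,187)),("pintop",t(470,316),s(335,296)),("pickle",t(613,193),s(497,370)),("cream",t(87,264),s(349,43))]:
    P[n],e=tri(a,b);print(n,P[n].round(4),round(e,4))
for n,p in dict(fl=(183,378),fr=(497,360),bl=(168,42),br=(472,22)).items(): print(n,onz("top",t(*p),.006 if n!="fr" else .006).round(4))
for n,p in dict(kfl=(438,364),kfr=(496,360),kbl=(433,267),kbr=(493,263)).items(): print(n,onz("top",t(*p),.044).round(4))
print("hinge@z",onz("top",t(203,325),.075).round(4),"knob@116",onz("top",t(369,486),.116).round(4),onz("side",s(127,187),.116).round(4),"pin@78",onz("top",t(470,316),.078).round(4),onz("side",s(335,296),.078).round(4))
E
```

```text
hinge [0.6359 0.1208 0.0728] 0.0009
knobtop [0.5277 0.0112 0.1134] 0.0016
pintop [ 0.6396 -0.0582  0.0757] 0.0016
pickle [ 0.7159 -0.1532  0.0983] 0.0003
cream [0.6779 0.1987 0.0804] 0.0009
fl [0.6057 0.144  0.006 ]
fr [ 0.6147 -0.0819  0.006 ]
bl [0.8587 0.1564 0.006 ]
br [ 0.8682 -0.0726  0.006 ]
kfl [ 0.6097 -0.0376  0.044 ]
kfr [ 0.6116 -0.0775  0.044 ]
kbl [ 0.6772 -0.036   0.044 ]
kbr [ 0.6791 -0.0778  0.044 ]
hinge@z [0.6362 0.1206 0.075 ] knob@116 [0.5285 0.0112 0.116 ] [0.5272 0.0077 0.116 ] pin@78 [ 0.6385 -0.058   0.078 ] [ 0.6402 -0.0606  0.078 ]
```

```bash
python3 -m inch '[-0.97,-0.78,0,0,0,0.706,-0.97,-0.78,0,0,0,0.706,-0.97,-0.78,0,0,0,0.706,-0.97,-0.78,0,0,0,0.706,-0.97,-0.78,0,0,0,0.706,-0.97,-0.78,0,0,0,0.706,-0.97,-0.78,0,0,0,0.706,-0.97,-0.78,0,0,0,0.706,-0.97,-0.78,0,0,0,0.706,-0.97,-0.78,0,0,0,0.706]' 50 10
python3 -m inch '[-1,0.46,0,0,0,0,-1,0.46,0,0,0,0,-1,0.46,0,0,0,0,-1,0.46,0,0,0,0]'
```

```text
time: 1.53
position: [0.3202, 0.4691, 0.2447]
tool_rot: [0.708, 0.706, 0.0, -0.0]
ft_force: [-0.7, -0.3, 0.1]
grip_width: 0.0507
grip_force: 0.0
time: 1.87
position: [0.3578, 0.3873, 0.2447]
tool_rot: [0.708, 0.707, -0.0, 0.0]
ft_force: [-0.3, -0.1, -0.2]
grip_width: 0.05
grip_force: 0.0
```

```bash
for i in 1; do
python3 -m inch '[-1,0.46,0.25,0,0,0,-1,0.46,0.25,0,0,0,-1,0.46,0.25,0,0,0]'
python3 -m inch '[-1,0.46,0.25,0,0,0,-1,0.46,0.25,0,0,0,-1,0.46,0.25,0,0,0]'
python3 -m inch '[-1,0.46,0.25,0,0,0,-1,0.46,0.25,0,0,0,-1,0.46,0.25,0,0,0]'
python3 -m inch '[-1,0.46,0.25,0,0,0,-1,0.46,0.25,0,0,0,-1,0.46,0.25,0,0,0]'
python3 -m inch '[-0.7,0.28,0,0,0,0,-0.7,0.28,0,0,0,0,-0.7,0.28,0,0,0,0,-0.7,0.28,0,0,0,0,-0.7,0.28,0,0,0,0]'; done | grep -A9 'time: [34]'
python3 - <<'E'
from h import *
for c in("side","top"):cv2.imwrite(f"pics/{c}1.png",cv2.resize(camera(c)[150:350,150:400,::-1],None,fx=3,fy=3))
E
```

```text
time: 3.28
position: [0.5259, 0.0148, 0.1645]
tool_rot: [0.707, 0.708, -0.0, -0.001]
ft_force: [0.5, 0.5, 0.9]
grip_width: 0.0502
grip_force: 0.0
```

View pics/side1.png

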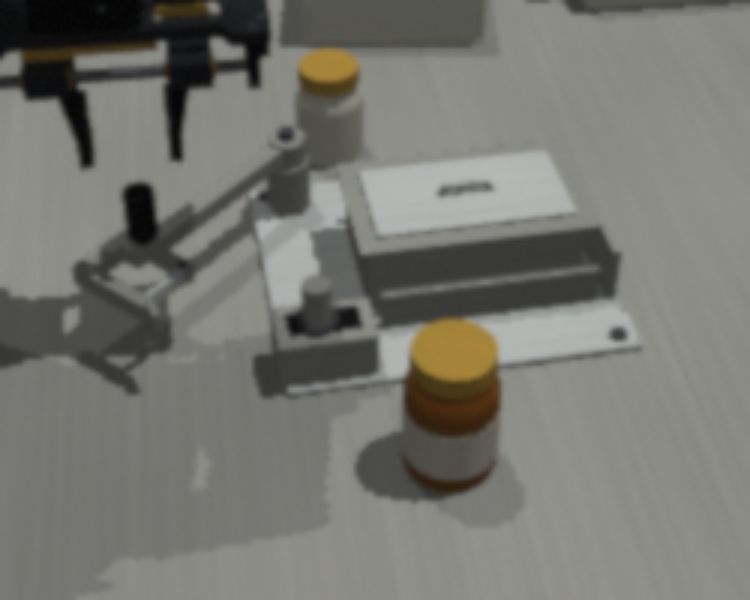

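The fingertips, at about (85,163) and (177,158), straddle the knob top at (138,187) in this crop, so I'll descend and grip.

```bash
python3 -m inch '[-0.06,0.02,0.4,0,0,0,-0.06,0.02,0.76,0,0,0,-0.06,0.02,0.76,0,0,0,-0.06,0.02,0.76,0,0,0,-0.06,0.02,0.76,0,0,0]'
python3 -m inch '[0,0,0,0,0,0,0,0,0,0,0,0,0,0,0,0,0,0,0,0,0,0,0,0,0,0,0,0,0,0,0,0,0,0,0,0,0,0,0,0,0,0,0,0,0,0,0,0,0,0,0,0,0,0,0,0,0,0,0,0]' 15 15
```

```text
time: 3.8
position: [0.5284, 0.009, 0.1046]
tool_rot: [0.707, 0.708, 0.0, 0.0]
ft_force: [-1.1, 0.3, -0.2]
grip_width: 0.0501
grip_force: 0.0
time: 4.63
position: [0.5276, 0.008, 0.1041]
tool_rot: [0.707, 0.707, -0.001, -0.0]
ft_force: [-3.0, -2.4, 5.4]
grip_width: 0.0219
grip_force: 15.0
```

```bash
python3 -m inch '[-0.051,0.054,0,0,0,0,-0.1,0.11,0,0,0,0,-0.146,0.167,0,0,0,0,-0.191,0.226,0,0,0,0,-0.234,0.287,0,0,0,0,-0.274,0.35,0,0,0,0,-0.311,0.415,0,0,0,0,-0.346,0.48,0,0,0,0,-0.379,0.547,0,0,0,0,-0.41,0.619,0,0,0,0,-0.439,0.691,0,0,0,0,-0.462,0.761,0,0,0,0,-0.462,0.761,0,0,0,0,-0.462,0.761,0,0,0,0,-0.462,0.761,0,0,0,0]'
python3 - <<'E'
from h import *
for c in("side","top"):cv2.imwrite(f"pics/{c}2.png",cv2.resize(camera(c)[170:340,170:380,::-1],None,fx=3.5,fy=3.5))
print(get_obs()["ft_force"])
E
```

```text
time: 5.88
position: [0.5894, -0.0297, 0.1039]
tool_rot: [0.707, 0.707, -0.0, 0.001]
ft_force: [-2.5, -5.7, 3.1]
grip_width: 0.0213
grip_force: 15.0
[-2.40643692 -5.55284331  2.68561515]
```

View pics/side2.png

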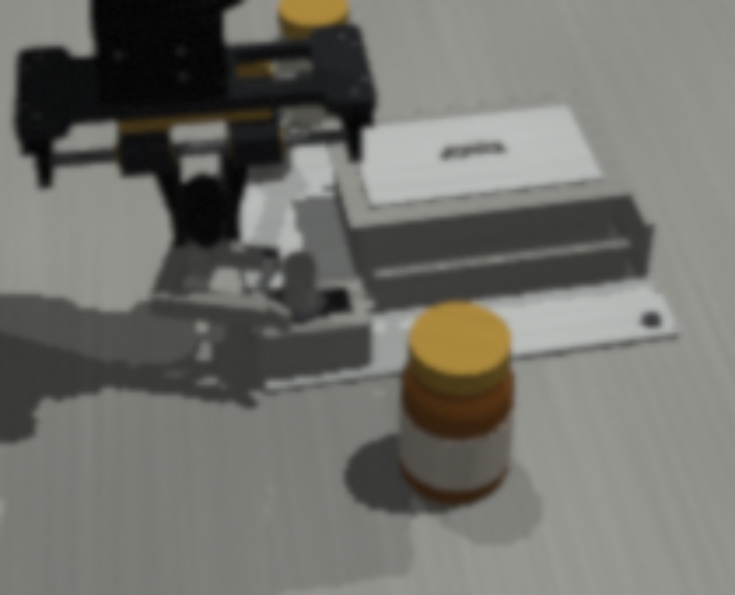

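The hook's mouth is just short of the pin, which shows at (300,285) in this crop. The knob is held and the jaws line up, so I'll go on in small steps and watch the force.

```bash
python3 -m inch '[-0.015,0.033,0,0,0,0,-0.03,0.065,0,0,0,0,-0.04,0.1,0,0,0,0,-0.05,0.13,0,0,0,0,-0.05,0.13,0,0,0,0]'
python3 -m inch '[-0.007,0.033,0,0,0,0,-0.014,0.065,0,0,0,0,-0.02,0.1,0,0,0,0,-0.027,0.132,0,0,0,0,-0.027,0.132,0,0,0,0]'
```

```text
time: 6.4
position: [0.5985, -0.0325, 0.1038]
tool_rot: [0.707, 0.707, -0.001, -0.001]
ft_force: [-5.0, -2.2, 5.7]
grip_width: 0.0215
grip_force: 15.0
time: 6.82
position: [0.607, -0.0349, 0.1037]
tool_rot: [0.707, 0.708, -0.003, -0.003]
ft_force: [-8.8, -4.5, 9.7]
grip_width: 0.0219
grip_force: 15.0
```

```bash
python3 -m inch '[0,0,0,0,0,0,0,0,0,0,0,0,0,0,0,0,0,0]'
python3 -m inch '[-0.006,0.02,0,0,0,0,-0.01,0.04,0,0,0,0,-0.01,0.04,0,0,0,0,-0.01,0.04,0,0,0,0]'
python3 - <<'E'
from h import *
im=[cv2.resize(camera(c)[y:y+110,x:x+130,::-1],None,fx=3,fy=5) if 0 else cv2.resize(camera(c)[y:y+110,x:x+130,::-1],None,fx=3,fy=3) for c,x,y in(("side",190,200),("top",250,200))]
cv2.imwrite("pics/b3.png",np.hstack(im))
E
```

```text
time: 7.07
position: [0.607, -0.0349, 0.1037]
tool_rot: [0.707, 0.708, -0.003, -0.002]
ft_force: [-8.2, -4.2, 8.4]
grip_width: 0.0216
grip_force: 15.0
time: 7.4
position: [0.6106, -0.0357, 0.1037]
tool_rot: [0.707, 0.707, -0.002, -0.002]
ft_force: [-6.2, -3.0, 8.1]
grip_width: 0.0213
grip_force: 15.0
```

View pics/b3.png

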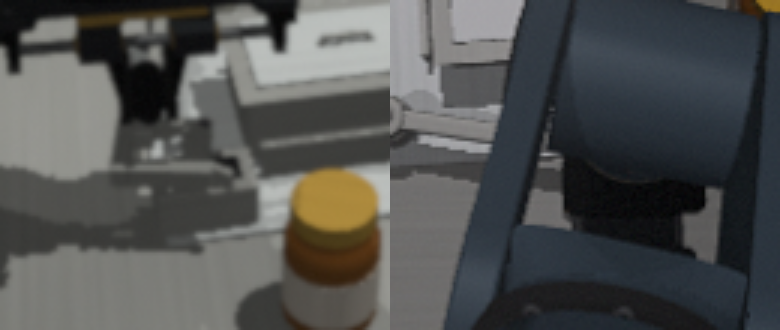

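The pin is inside the mouth and the latch is yielding, because the force fell from 8.2 N to 6.2 N as the bar advanced. I'll continue.

```bash
python3 -m inch '[-0.006,0.03,0,0,0,0,-0.012,0.06,0,0,0,0,-0.016,0.09,0,0,0,0,-0.016,0.09,0,0,0,0]'
python3 -m inch '[-0.006,0.03,0,0,0,0,-0.01,0.06,0,0,0,0,-0.01,0.09,0,0,0,0,-0.01,0.09,0,0,0,0]'
```

```text
time: 7.83
position: [0.6194, -0.0372, 0.1037]
tool_rot: [0.707, 0.707, -0.001, -0.001]
ft_force: [-4.4, -4.1, 6.6]
grip_width: 0.0219
grip_force: 15.0
time: 8.17
position: [0.6272, -0.0379, 0.1037]
tool_rot: [0.707, 0.707, -0.001, -0.0]
ft_force: [-3.7, -3.4, 5.6]
grip_width: 0.0212
grip_force: 15.0
```

```bash
python3 -m inch '[-0.002,0.015,0,0,0,0,-0.003,0.03,0,0,0,0,-0.003,0.03,0,0,0,0]' | egrep 'time|pos|ft'
python3 -m inch '[-0.002,0.015,0,0,0,0,-0.002,0.03,0,0,0,0,-0.002,0.03,0,0,0,0]'| egrep 'time|pos|ft'
python3 -m inch '[0,0.015,0,0,0,0,0,0.025,0,0,0,0,0,0.025,0,0,0,0]'| egrep 'time|pos|ft'
```

```text
time: 8.42
position: [0.6296, -0.0379, 0.1037]
ft_force: [-4.0, -2.8, 4.3]
time: 8.67
position: [0.6326, -0.038, 0.1037]
ft_force: [-2.4, -1.5, 4.5]
time: 8.92
position: [0.635, -0.0378, 0.1037]
ft_force: [-1.7, -1.3, 2.2]
```

```bash
for i in 1; do python3 -m inch '[0,0.015,0,0,0,0,0,0.015,0,0,0,0,0,0.015,0,0,0,0]'
python3 -m inch '[0,0.015,0,0,0,0,0,0.015,0,0,0,0,0,0.015,0,0,0,0]'; done| egrep 'time|pos|ft'
```

```text
time: 9.17
position: [0.6363, -0.0379, 0.1037]
ft_force: [0.2, -0.1, 2.1]
time: 9.42
position: [0.6371, -0.0379, 0.1037]
ft_force: [-0.4, 0.2, 1.3]
```

```bash
for i in 1; do python3 -m inch '[0,0.012,0,0,0,0,0,0.012,0,0,0,0,0,0.012,0,0,0,0]'
python3 -m inch '[0,0.012,0,0,0,0,0,0.012,0,0,0,0,0,0.012,0,0,0,0]'; done| egrep 'time|pos|ft'
```

```text
time: 9.67
position: [0.6375, -0.0379, 0.1037]
ft_force: [-1.7, 1.1, 2.8]
time: 9.92
position: [0.6385, -0.038, 0.1037]
ft_force: [-1.5, 0.8, 2.5]
```

```bash
for i in 1; do python3 -m inch '[0,0.012,0,0,0,0,0,0.012,0,0,0,0,0,0.012,0,0,0,0]'
python3 -m inch '[0,0.012,0,0,0,0,0,0.012,0,0,0,0,0,0.012,0,0,0,0]'; done| egrep 'time|pos|ft'
```

```text
time: 10.17
position: [0.6396, -0.038, 0.1037]
ft_force: [-1.0, -0.7, 1.8]
time: 10.42
position: [0.6398, -0.038, 0.1037]
ft_force: [-4.5, -0.8, 4.7]
```

```bash
for i in 1; do python3 -m inch '[0,0.01,0,0,0,0,0,0.01,0,0,0,0,0,0.01,0,0,0,0]'
python3 -m inch '[0,0,0,0,0,0,0,0,0,0,0,0,0,0,0,0,0,0]'; done| egrep 'time|pos|ft'
```

```text
time: 10.67
position: [0.6398, -0.038, 0.1036]
ft_force: [-7.5, 0.5, 5.3]
time: 10.92
position: [0.6398, -0.0381, 0.1037]
ft_force: [-6.3, -0.5, 4.9]
```

Rigid stop: the pin is home with the TCP at x = 0.6398, against the predicted 0.6395. Now the tug back.

```bash
for i in 1; do python3 -m inch '[0,-0.04,0,0,0,0,0,-0.08,0,0,0,0,0.002,-0.12,0,0,0,0,0.004,-0.16,0,0,0,0,0.006,-0.2,0,0,0,0,0.008,-0.24,0,0,0,0,0.008,-0.24,0,0,0,0,0.008,-0.24,0,0,0,0]'
python3 -m inch '[0.002,-0.02,0,0,0,0,0.002,-0.02,0,0,0,0,0.002,-0.02,0,0,0,0]'
python3 -m inch '[0.003,-0.02,0,0,0,0,0.003,-0.02,0,0,0,0,0.003,-0.02,0,0,0,0]'; done| egrep 'time|pos|ft'
```

```text
time: 11.58
position: [0.6217, -0.0382, 0.1037]
ft_force: [0.4, -3.1, -2.0]
time: 11.83
position: [0.6206, -0.0379, 0.1037]
ft_force: [0.9, -4.8, -2.6]
time: 12.08
position: [0.6189, -0.0376, 0.1037]
ft_force: [1.0, -4.6, -2.8]
```

```bash
for i in 1; do python3 -m inch '[0.003,-0.012,0,0,0,0,0.003,-0.012,0,0,0,0,0.003,-0.012,0,0,0,0]'
python3 -m inch '[0.003,-0.012,0,0,0,0,0.003,-0.012,0,0,0,0,0.003,-0.012,0,0,0,0]'; done| egrep 'time|pos|ft'
```

```text
time: 12.33
position: [0.6181, -0.0375, 0.1037]
ft_force: [1.2, -4.6, -2.9]
time: 12.58
position: [0.6175, -0.0374, 0.1037]
ft_force: [1.8, -5.4, -3.2]
```

```bash
for i in 1; do python3 -m inch '[0.003,-0.012,0,0,0,0,0.003,-0.012,0,0,0,0,0.003,-0.012,0,0,0,0]'
python3 -m inch '[0.002,-0.012,0,0,0,0,0.002,-0.012,0,0,0,0,0.002,-0.012,0,0,0,0]'; done| egrep 'time|pos|ft'
```

```text
time: 12.83
position: [0.6174, -0.0373, 0.1037]
ft_force: [3.8, -6.4, -4.9]
time: 13.08
position: [0.6173, -0.0373, 0.1037]
ft_force: [5.8, -5.3, -6.0]
```

The bar stops dead at x = 0.6174, about 22 mm back at the knob or 26 mm at the hook. I'll add a little to reach 5 N at the pin.

```bash
for i in 1; do python3 -m inch '[0,-0.008,0,0,0,0,0,-0.008,0,0,0,0,0,-0.008,0,0,0,0,0,-0.008,0,0,0,0,0,-0.008,0,0,0,0,0,-0.008,0,0,0,0]'; 
python3 -m inch '[0,0.035,0,0,0,0,0,0.035,0,0,0,0,0,0.035,0,0,0,0,0,0.035,0,0,0,0]'; done| egrep 'time|pos|ft'
```

```text
time: 13.58
position: [0.6173, -0.0373, 0.1037]
ft_force: [5.8, -5.3, -7.6]
time: 13.92
position: [0.6176, -0.0373, 0.1037]
ft_force: [1.8, -6.9, -4.7]
```

```bash
for i in 1; do python3 -m inch '[0,-0.03,0,0,0,0,0,-0.052,0,0,0,0,0,-0.052,0,0,0,0,0,-0.052,0,0,0,0,0,-0.052,0,0,0,0,0,-0.052,0,0,0,0]'; 
python3 -m inch '[0,0.055,0,0,0,0,0,0.08,0,0,0,0,0,0.08,0,0,0,0,0,0.08,0,0,0,0]'; done| egrep 'time|pos|ft'
```

```text
time: 14.42
position: [0.6172, -0.0373, 0.1038]
ft_force: [7.7, -4.6, -8.5]
time: 14.75
position: [0.6194, -0.0375, 0.1037]
ft_force: [0.0, -7.3, -2.7]
```

```bash
for i in 1; do python3 -m inch '[0,0,0,0,0,0,0,0,0,0,0,0,0,0,0,0,0,0,0,0,0,0,0,0,0,0,0,0,0,0,0,0,0,0,0,0]' 48 
python3 -m inch '[0,0,-0.2,0,0,0,0,0,-0.5,0,0,0,0,0,-0.9,0,0,0,0,0,-0.9,0,0,0,0,0,-0.9,0,0,0]'
python3 -m inch '[0.5,-1,-0.6,0,0,0,0.5,-1,-0.6,0,0,0,0.5,-1,-0.6,0,0,0,0.5,-1,-0.6,0,0,0]'
python3 -m inch '[1,-0.8,0,0,0,0,1,-0.8,0,0,0,0,1,-0.8,0,0,0,0,1,-0.8,0,0,0,0]'
python3 -m inch '[1,0,0,0,0,0,1,0,0,0,0,0,1,0,0,0,0,0,1,0,0,0,0,0]'
python3 -m inch '[1,0,0,0,0,0,1,0,0,0,0,0,1,0,0,0,0,0,1,0,0,0,0,0]'; done| egrep 'time|pos|ft|width'
python3 - <<'E'
from h import *
im=[cv2.resize(camera(c)[y:y+y2,x:x+130,::-1],None,fx=3,fy=3) for c,x,y,y2 in(("side",190,180,150),("top",235,160,150))]
cv2.imwrite("pics/b4.png",np.hstack(im))
E
```

```text
time: 15.25
position: [0.6194, -0.0357, 0.1038]
ft_force: [-0.1, 0.2, 0.5]
grip_width: 0.0464
time: 15.67
position: [0.621, -0.0363, 0.178]
ft_force: [-0.3, -0.1, 0.4]
grip_width: 0.0479
time: 16.0
position: [0.5354, 0.006, 0.2241]
ft_force: [0.6, 0.2, 0.5]
grip_width: 0.0481
time: 16.33
position: [0.4715, 0.0864, 0.2223]
ft_force: [-0.1, -0.0, -0.6]
grip_width: 0.048
time: 16.67
position: [0.4764, 0.1648, 0.2229]
ft_force: [0.4, -1.1, 0.3]
grip_width: 0.048
time: 17.0
position: [0.4763, 0.2439, 0.223]
ft_force: [0.5, -0.9, 1.0]
grip_width: 0.048
```

View pics/b4.png

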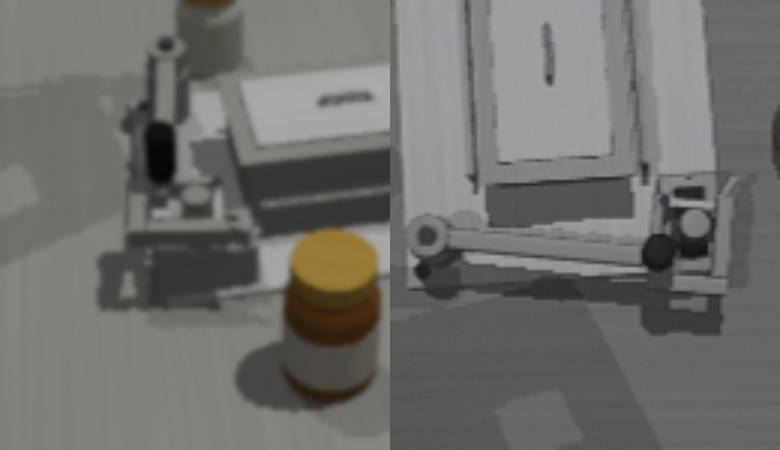

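The pin, at (695,222) in the top crop, is inside the hook. The latch lies shut across the mouth at about (690,203), behind the pin. The pan and pickle jar look unmoved, and the arm is clear.

```bash
python3 -c "
from rig import *
print(hand_in())"
```

```text
the job is handed in; nothing more can be done
None
```

The hook is on the pin with the latch shut, a tug of roughly 5–6 N at the pin did not open it, the knob is released with the arm clear, and the job is handed in.

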